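# Hold the top half of a casting mould over its mate

## Task

We are about to close the bud-vase casting mould: pick the loose plaster half off the drying battens, lift it over the tray of glaze jars, and bring it above its mate on the banding wheel, the blue-striped spout ends together, level and edge over edge, with about a centimetre of daylight between the two faces so I can brush the crumbs off the keys. Never let the halves touch, and do not shift the half on the wheel, the jars, the bottle or the brush. Finish while still holding it there, steady: do not put it down or let go.

Things in the scene. Friction and masses are not known exactly. Their poses are not given: they have to be found in the camera images.
- upper: Loose half of a two-piece plaster mould: off-white block 150 x 64 x 34 mm, 0.3 to 0.45 kg, lying mating face down on the battens. Origin: centre of its underside (the mating face), 22 mm above the table; x along its length to the pour spout, z up through its flat back, where a blue stripe 10 mm wide runs 35 mm in from the spout end. Flat upright long sides, to be gripped across the 64 mm width.
- upper_face (a point): Centre of the loose half's mating face (the same point as its origin; axes as the body). This face has half a vase-shaped hollow and four shallow sockets for the keys.
- upper_spout (a point): Middle of the spout end of the loose half at its mating face: 75 mm from the origin along its x.
- upper_foot (a point): Middle of the other end of the loose half at its mating face: 75 mm from the origin along its minus x.
- lower: The other half, 150 x 64 x 34 mm, off-white plaster, about 0.36 kg, resting loose on the banding wheel, mating face up: half a vase-shaped hollow, opening as a funnel (the pour spout) at one end, and four round keys near the corners that stand 4 mm above the face. Origin: centre of its underside; x along its length to the spout, z up. A blue stripe runs down the spout's end face.
- lower_face (a point): Centre of the lower half's mating face, 34 mm above its origin and 109 mm above the table; axes as lower.
- lower_spout (a point): Middle of the spout end of the lower half at its mating face: 75 mm from lower_face along x.
- lower_foot (a point): Middle of the other end of the lower half at its mating face: 75 mm from lower_face along minus x.
- battens: Two brown drying battens, fixed: each 20 mm wide (x), 120 mm long (y), tops 22 mm above the table, 80 mm apart centre to centre, on two runners 6 mm high. The 60 mm gap between them lets fingers grip the loose half at mid length. Origin: on the table under the centre. They stand on one side of the tray (left or right), the wheel on the other.
- wheel: Banding wheel (potter's turntable): dark iron foot 160 mm across, fixed; aluminium head 194 mm across, top 75 mm above the table, which turns easily if pushed. Origin: on the table, on its axis.
- tray: Pale wooden tray 290 mm long (x), 86 mm wide (y), 32 mm high, fixed, lying end-on to the robot between the battens and the wheel, with the two jars and the bottle standing in a row in it. Origin: underside, centre; x along its length.
- jar_blue: Blue jar with white cap, 62 mm across, 95 mm tall, standing loose in the tray (6 mm floor). Origin: centre of its base.
- jar_green: Green jar with black cap, 62 mm across, 110 mm tall, standing loose in the tray. Origin: centre of its base.
- bottle_amber: Amber bottle with white cap, 62 mm across, 140 mm tall (its top 146 mm above the table, the tallest thing in the way), standing loose in the tray. Origin: centre of its base.
- brush: Flat soft dusting brush 200 mm long, 51 mm wide, 16 mm high, wooden handle, brass ferrule, cream bristles, lying loose on the table beyond the tray. Origin: underside, middle of its length.
There are look-alikes about, which are no part of the job. Leave any pink look-alike of the lower alone. Leave any orange look-alike of the upper alone.

How it is judged (in metres and radians):
On the way:
1. the loose half, held by the fingers, passes over the row of jars (height (world z) of upper_face above 0.1 m and contact force between upper and the fingers above 1 N and y of upper_face in the frame of tray between -0.05 and 0.05 m and x of upper_face in the frame of tray between -0.17 and 0.17 m).
At the end, for the whole second after the job is handed in: Fingers hold the loose half still: each end within 6 mm sideways of its mate (spout over spout), level within 0.06 rad, faces 5 to 16 mm apart, nothing touching the lower half but its wheel; the lower half shifted less than 6 mm, jars, bottle and brush less than 12 mm (horizontal distance between upper_spout and lower_spout below 0.006 m and horizontal distance between upper_foot and lower_foot below 0.006 m and z of upper_face in the frame of lower_face between 0.005 and 0.016 m and angle between upper's own z axis and vertical below 0.06 rad and contact force between upper and the fingers above 2 N and contact force between upper and lower below 0.2 N and contact force between upper and wheel below 0.2 N and contact force between lower and the arm below 0.2 N and contact force between lower and the fingers below 0.2 N and linear speed of upper below 0.01 m/s and angular speed of upper below 0.08 rad/s and distance of each of lower_spout, lower_foot from where it was at the start of the episode below 0.006 m and distance of each of jar_blue, jar_green, bottle_amber, brush from where it was at the start of the episode below 0.012 m); the arm keeps its last pose, push and grip.
It fails at once if the loose half touches the lower half (contact force between upper and lower above 0.5 N).
It fails at once if the half on the wheel is shifted or turned by 6 mm or more (distance of any of lower_spout, lower_foot from where it was at the start of the episode above 0.006 m).
It fails at once if a jar, the bottle or the brush is pushed 12 mm or more, or a jar or the bottle is tipped (distance of any of jar_blue, jar_green, bottle_amber, brush from where it was at the start of the episode above 0.012 m or angle between any of jar_blue, jar_green, bottle_amber's own z axis and vertical above 0.2 rad).
It also fails if it takes over 45 s, if anything falls off the work surface, if the arm or the gripper's body presses on something with over 40 N, if the wrist force passes 120 N, or if a joint passes its speed limit or range.

## Robot

A 6-joint arm with a two-finger parallel gripper is mounted at the origin on the work surface. World frame = base frame: x ahead of the robot, y to its left, z up, the work surface at z = 0. Lengths are in mm, angles in rad, forces in N, time in s.
With the tool pointing down it reaches from about 275 to 875 mm from the base axis. Payload 12.5 kg.
Tool frame: the origin (TCP) lies between the finger pads; the fingertips stand 14 mm ahead of it and the grasp point (between the pads) lies 5 mm behind it; z points along the fingers, y is the line along which they close (so a half turn about z gives the same grasp; the last joint's range is limited). The gripper opens to 85 mm and grips with 20 to 120 N. Pads are 22 mm wide; open, the fingers measure 114 mm over their backs; the gripper's body (76 mm by 85 mm) begins 54 mm behind the grasp point. The pads swing forward as they close: fully open they stand 13 mm farther back than shut.
Start: joints at [1.057, 0.351, 1.652, -0, 1.139, -0.085], TCP at [228.647, 500.205, 245.29] pointing down, gripper open.
Joint ranges: [-2.75, 2.75], [-0.79, 2.1], [0.01, 2.65], [-1.57, 4.71], [0.07, 3.14], [-2.87, 2.87]. Speed limits (rad/s): [2.22, 2.22, 2.79, 3.14, 3.14, 3.14].

## Interface

Orientations are given as a unit quaternion [x, y, z, w].
In Python, from cell import r, cams, job gives the robot as it stands.
- The arm moves only by the tool play_rows, never from a script. Its argument "targets" is a list of rows, each an object with "translation": the shift along the tool's x, y, z in units of 25 mm (1.0 is 25 mm), a list of three; "twist": the turn about the tool's z in units of 6 degrees (1.0 is 6 degrees); "claw": the opening, from 0 (shut) to 1 (fully open). In form: [{"translation": [x, y, z], "twist": twist, "claw": claw}, ...]. A call has 1 to 12 rows; each row shifts and turns the commanded pose from where the row before left it, along the tool's axes as they then stand; what a row does not reach is not made up. A row lasts 1/12 s, in which the tool goes at most 41.7 mm and 7.16 degrees, less where a joint would pass 70% of its speed; a pose out of reach is approached as far as the arm can. A call is refused whole if a number of a shift passes 1 or a number of a turn 1, either way. A call with a gripper value outside its range is refused whole. The fingers move at their own pace and stop on an object; "squeeze" is the grip in N (left out, the last holds). Time passes only in rows, so rows that do not move let the fingers close. It gives the time, the measured TCP pose, the force, the opening and the grip force at its end, in the units of the state.
- r.sense(): the state, without advancing time (a new reading comes with each control period).
- cams.grab_frame(name): name is "scene" or "top"; returns a dict with "img" (384x512x3 uint8, blue, green, red), "fx", "fy", "cx", "cy" (pixels), "R" (3x3) and "t" (3): a world point X has camera coordinates R X + t. Camera axes: x right, y down, z forward; pixel columns grow to the right and rows downward; lengths in mm; the calibration is good to about 2 mm. A picture is of the moment at which its call begins. There is no depth.
- job.finish_job(): hands the job in; it is judged then, once.
The state is a dict: "clock": time; "q": joint angles; "joint_vel": joint speeds; "effort": joint torques, N m; "tool_pos": TCP position; "tool_rot": TCP orientation; "ft_force": force on the tool from outside, world axes, zero at the start; "torque": the same for the moment, N m; "finger_gap": opening from 0.0 (shut) to 1.0 (fully open); "finger_force": force on a finger pad.
Only numpy, scipy, OpenCV 4.12 (cv2) and the standard library are available. Lean on these libraries where they do the work, as an engineer would, in place of code of your own. Each camera call takes 0.05 s, during which the arm holds its last target. There are 200 camera calls.

## Working session

There is one attempt and no reset: what is moved stays moved. The work goes in short steps, Python scripts to look and compute and a tool call to move; the robot and the scene stay as the last step left them, time stands still between calls to the robot, and variables do not carry over. Pictures are saved under pics/ and viewed, at most 10 in all, crops included, and the job is handed in when it is done.

Besides the shell and the picture viewer there is one more tool, called after "Call:" by a JSON object that holds its "op" and its "data", one argument or row to a line. play_rows: Moves the arm, as the interface text tells. Its arguments: {"type":"object","properties":{"targets":{"type":"array"},"squeeze":{"type":"number"}},"required":["targets"]}

```bash
mkdir -p pics; ls; python3 - <<'E'
from cell import r,cams,job
import cv2,numpy as np
print(r.sense())
for n in("scene","top"):
    f=cams.grab_frame(n); cv2.imwrite(f"pics/{n}0.png",f["img"]); print(n,f["fx"],f["fy"],f["cx"],f["cy"],np.round(f["R"],4).tolist(),f["t"])
E
```

```text
pics
{'clock': 0.0, 'q': array([ 1.05738034e+00,  3.51229035e-01,  1.65242777e+00, -1.25624653e-05,
        1.13910165e+00, -8.46141776e-02]), 'joint_vel': array([ 0.00221542,  0.00254304, -0.00123273, -0.00135081,  0.00203954,
        0.00209859]), 'effort': array([ 1.07381784e-03, -5.06096327e+01, -2.91402572e+01, -1.47060709e-04,
        4.62166048e-03,  1.47065430e-05]), 'tool_pos': array([228.51010159, 499.93486339, 244.76095807]), 'tool_rot': array([ 2.12759480e-01,  9.77104428e-01, -5.58718553e-04, -1.66260860e-04]), 'ft_force': array([-1.28742411, -0.35248002, -0.14138506]), 'torque': array([ 0.00294923, -0.0189295 , -0.01709919]), 'finger_force': 0.0, 'finger_gap': 1.0014972919465852}
scene 392.19962337160626 392.19962337160626 248.65331929612108 193.47600588939204 [[-0.4186, 0.9081, -0.0095], [0.6212, 0.2787, -0.7325], [-0.6625, -0.3125, -0.6807]] [ 166.36724395 -259.34725288 1619.86980075]
top 383.19428377459525 383.19428377459525 255.1804486916866 185.39561637572515 [[0.0172, -0.9998, -0.009], [-0.9903, -0.0157, -0.1383], [0.1381, 0.0113, -0.9904]] [ 60.928861   531.21776511 992.360194  ]
```

View pics/scene0.png

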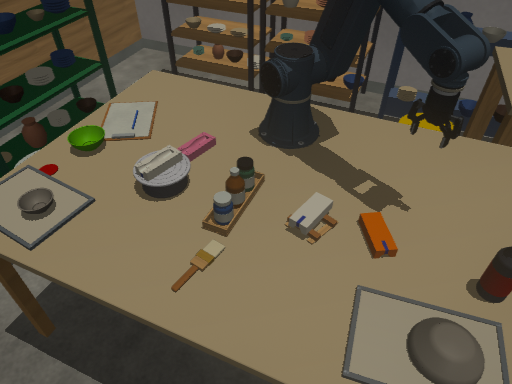

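View pics/top0.png

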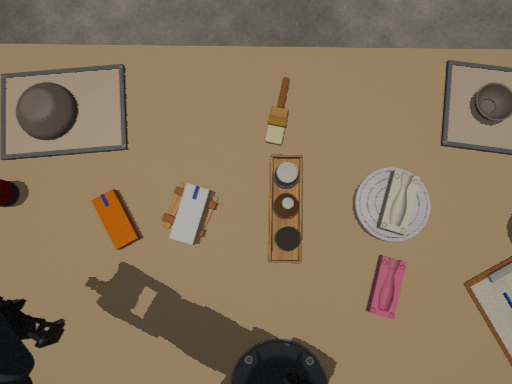

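The scene view shows the battens with the white half at (311,213), the wheel with the lower half at (161,163), and the tray at (236,197). In the top view the upper is at (190,213) with its stripe near (196,192), and the lower is at about (400,202). Next I'll enlarge the two halves and segment them.

```bash
cat > h.py <<'E'
import cv2,numpy as np
def ray(f,uv,z):
    R=np.array(f["R"]);t=np.array(f["t"]);c=-R.T@t
    d=(np.c_[(np.atleast_2d(uv)-[f["cx"],f["cy"]])/f["fx"],np.ones(len(np.atleast_2d(uv)))])@R
    return c+d*((z-c[2])/d[:,2])[:,None]
def proj(f,X):
    p=np.atleast_2d(X)@np.array(f["R"]).T+f["t"]; return p[:,:2]/p[:,2:]*f["fx"]+[f["cx"],f["cy"]]
E
python3 - <<'E'
from cell import r,cams,job
import cv2,numpy as np,pickle
fs={n:cams.grab_frame(n) for n in("scene","top")}
pickle.dump(fs,open("f0.pkl","wb"))
def c(n,x,y,w,h):return cv2.resize(fs[n]["img"][y:y+h,x:x+w],(400,300),interpolation=cv2.INTER_CUBIC)
a=np.vstack([np.hstack([c("top",345,160,100,75),c("top",140,175,100,75)]),np.hstack([c("scene",120,135,80,60),c("scene",271,181,80,60)])])
cv2.imwrite("pics/crop.png",a)
E
```

```text
(no output)
```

View pics/crop.png

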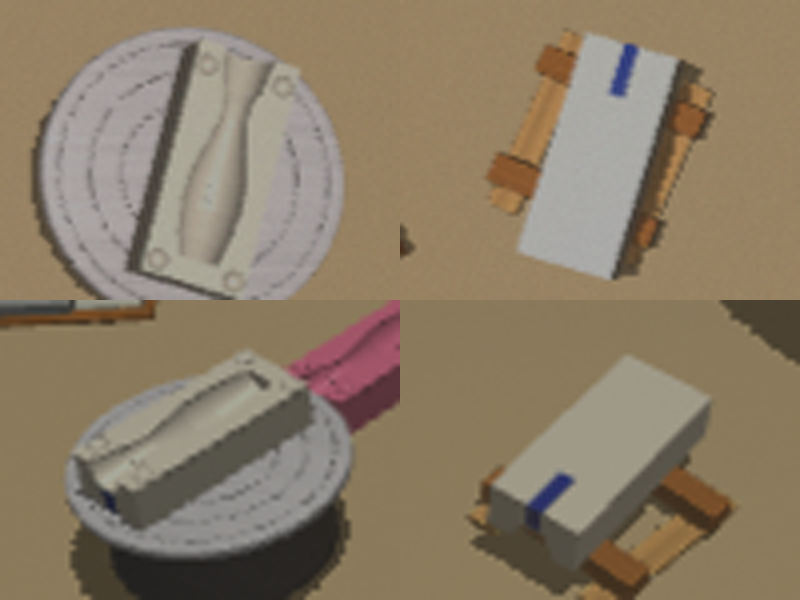

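The top crops show both spout ends pointing away from the robot. The upper's stripe is at its far end, and the lower's funnel is at its far end with the blue end stripe visible in the scene crop. Next I'll fit the two faces.

```bash
python3 - <<'E'
import pickle,cv2,numpy as np
from h import *
fs=pickle.load(open("f0.pkl","rb"));f=fs["top"];im=f["img"]
for p in [(197,225),(180,225),(205,215),(384,215),(416,190),(418,205),(380,190),(405,215),(398,195)]: print(p,im[p[1],p[0]])
h=im.astype(int)
U=((h[...,0]>140)&(h.max(2)-h.min(2)<30)).astype(np.uint8)
U[:, :150]=0;U[:,240:]=0;U[:160]=0;U[260:]=0
L=((h[...,2]-h[...,0]>5)&(h[...,2]>120)).astype(np.uint8)
m=np.zeros_like(L);cv2.circle(m,(393,204),35,1,-1);L&=m
L=cv2.morphologyEx(L,cv2.MORPH_OPEN,np.ones((3,3),np.uint8))
for n,M,z in(("U",U,56),("L",L,109)):
    cs,_=cv2.findContours(M,0,cv2.CHAIN_APPROX_NONE);c=max(cs,key=cv2.contourArea)
    X=ray(f,c[:,0,:].astype(float),z)[:,:2].astype(np.float32)
    R=cv2.minAreaRect(X);print(n,R,len(c),cv2.boxPoints(R).round(1).tolist())
    M*=0;cv2.drawContours(M,[c],-1,1,-1)
    ys,xs=np.nonzero(M);P=ray(f,np.c_[xs,ys].astype(float),z)[:,:2];w,v=np.linalg.eigh(np.cov(P.T))
    print("mean",P.mean(0),"sizes",np.sqrt(12*w),"ang",np.degrees(np.arctan(v[1,1]/v[0,1])))
vis=im.copy();vis[U>0]=(0,0,255);vis[L>0]=(0,255,0)
cv2.imwrite("pics/mask.png",np.hstack([cv2.resize(vis[160:250,345:445],(400,360),interpolation=0),cv2.resize(vis[160:250,140:240],(400,360),interpolation=0)]))
E
```

```text
(197, 225) [159 161 163]
(180, 225) [166 169 169]
(205, 215) [44 66 85]
(384, 215) [152 166 169]
(416, 190) [151 163 169]
(418, 205) [140 142 147]
(380, 190) [152 155 161]
(405, 215) [151 165 170]
(398, 195) [133 148 157]
U ((451.4481506347656, 241.1029815673828), (62.8605842590332, 149.8916778564453), 74.90892028808594) 175 [[370.8999938964844, 230.3000030517578], [515.5999755859375, 191.1999969482422], [532.0, 251.89999389648438], [387.29998779296875, 291.0]]
mean [448.31940722 241.94757309] sizes [ 64.00319656 146.93655125] ang -14.899123235509695
L ((477.4355773925781, -305.875), (99.80802154541016, 162.17291259765625), 73.95223999023438) 269 [[385.70001220703125, -331.3999938964844], [541.5999755859375, -376.20001220703125], [569.2000122070312, -280.29998779296875], [413.29998779296875, -235.5]]
mean [ 478.99396382 -299.87707658] sizes [ 90.10521553 143.61702307] ang -11.280879534744525
```

View pics/mask.png

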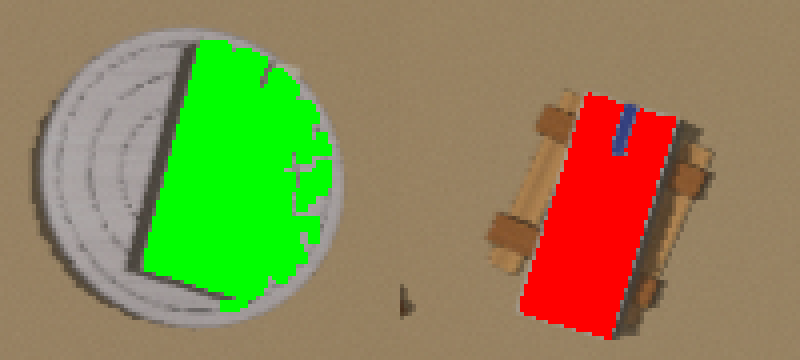

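```bash
python3 - <<'E'
import pickle,cv2,numpy as np
from h import *
fs=pickle.load(open("f0.pkl","rb"));f=fs["top"]
S=4
im=cv2.resize(f["img"],None,fx=S,fy=S,interpolation=cv2.INTER_CUBIC).astype(int)
def fit(M,z):
    M=cv2.morphologyEx(M.astype(np.uint8),cv2.MORPH_OPEN,np.ones((9,9),np.uint8))
    cs,_=cv2.findContours(M,0,cv2.CHAIN_APPROX_NONE);c=max(cs,key=cv2.contourArea)
    uv=(c[:,0,:]+.5)/S-.5
    X=ray(f,uv,z)[:,:2].astype(np.float32);h=cv2.convexHull(X)
    R=cv2.minAreaRect(h);print(R);return M,c
yy,xx=np.mgrid[:im.shape[0],:im.shape[1]]/S
roiL=np.hypot(xx-393,yy-204)<37.5
L=roiL&(im[...,1]-im[...,0]>8)&(im[...,1]-im[...,0]<23)&(im[...,2]>105)
L,c=fit(L,109)
U=(xx>150)&(xx<240)&(yy>160)&(yy<260)&(((im.max(2)-im.min(2)<30)&(im[...,0]>115))|((im[...,0]-im[...,2]>0)))
U,c2=fit(U,56)
v=im.clip(0,255).astype(np.uint8);cv2.drawContours(v,[c,c2],-1,(0,0,255),1)
cv2.imwrite("pics/mask2.png",np.hstack([v[640:1000,1380:1780],v[640:1000,560:960]]))
E
```

```text
((485.5051574707031, -289.1236267089844), (65.71998596191406, 151.47312927246094), 74.01325225830078)
((451.631103515625, 241.36050415039062), (65.3208236694336, 151.4249725341797), 74.76539611816406)
```

View pics/mask2.png

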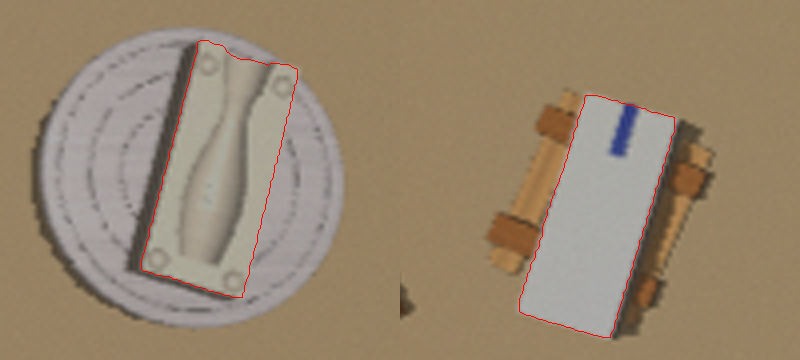

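Call:
{"op": "play_rows", "data": {
  "targets": [
    {"translation": [0,0,0],"twist": -0.8,"claw": 1},
    {"translation": [0,0,0],"twist": -0.76,"claw": 1},
    {"translation": [-0.8,-0.5,0],"twist": 0,"claw": 1},
    {"translation": [-0.8,-0.5,0],"twist": 0,"claw": 1},
    {"translation": [-0.8,-0.5,0],"twist": 0,"claw": 1},
    {"translation": [-0.8,-0.5,0],"twist": 0,"claw": 1},
    {"translation": [-0.8,-0.5,0],"twist": 0,"claw": 1},
    {"translation": [-0.8,-0.5,0],"twist": 0,"claw": 1},
    {"translation": [-0.8,-0.5,0],"twist": 0,"claw": 1},
    {"translation": [-0.8,-0.5,0],"twist": 0,"claw": 1},
    {"translation": [-0.8,-0.5,0],"twist": 0,"claw": 1},
    {"translation": [0,0,0],"twist": 0,"claw": 1}
  ],
  "squeeze": 50
}}

```text
clock: 1.2
tool_pos: [374.8, 342.2, 245.2]
tool_rot: [0.133, 0.991, -0.0, 0.0]
ft_force: [-0.5, -0.6, 0.0]
finger_gap: 1.0
finger_force: 0.0
```

```bash
cat > go.py <<'E'
import sys,numpy as np
from cell import r
from scipy.spatial.transform import Rotation as Ro
def go(x,y,z,yw):
    s=r.sense();M=Ro.from_quat(s["tool_rot"]).as_matrix()
    a=np.degrees(np.arctan2(M[1,1],M[0,1]))
    print("t",round(s["clock"],2),"pos",s["tool_pos"].round(1),"yaxis",round(a,2),"tilt",M[:,2].round(4),"units",((np.array([x,y,z])-s["tool_pos"])@M/25).round(3),"twist",round(-(yw-a)/6,3),"gap",round(s["finger_gap"],3),"ff",s["finger_force"],"F",s["ft_force"].round(1),"q",s["q"].round(2))
go(*map(float,sys.argv[1:]))
E
python3 go.py 451.6 241.4 34 74.77
```

```text
t 1.2 pos [374.8 342.2 245.2] yaxis 74.66 tilt [ 4.e-04 -7.e-04 -1.e+00] units [-4.025 -3.07   8.452] twist -0.018 gap 1.0 ff 0.0 F [-0.5 -0.6  0. ] q [ 0.65  0.27  1.76 -0.    1.11 -0.65]
```

Call:
{"op": "play_rows", "data": {
  "targets": [
    {"translation": [-0.8,-0.6,0],"twist": 0,"claw": 1},
    {"translation": [-0.8,-0.6,0],"twist": 0,"claw": 1},
    {"translation": [-0.8,-0.6,0],"twist": 0,"claw": 1},
    {"translation": [-0.8,-0.6,0],"twist": 0,"claw": 1},
    {"translation": [-0.8,-0.67,0],"twist": -0.02,"claw": 1},
    {"translation": [0,0,0.8],"twist": 0,"claw": 1},
    {"translation": [0,0,0.8],"twist": 0,"claw": 1},
    {"translation": [0,0,0.8],"twist": 0,"claw": 1},
    {"translation": [0,0,0.8],"twist": 0,"claw": 1},
    {"translation": [0,0,0.8],"twist": 0,"claw": 1},
    {"translation": [0,0,0.5],"twist": 0,"claw": 1},
    {"translation": [0,0,0],"twist": 0,"claw": 1}
  ]
}}

```text
clock: 2.2
tool_pos: [447.8, 243.9, 130.4]
tool_rot: [0.131, 0.991, -0.001, -0.002]
ft_force: [-0.1, 0.0, -0.5]
finger_gap: 0.998
finger_force: 0.0
```

```bash
python3 go.py 451.6 241.4 34 74.77; python3 - <<'E'
from cell import cams
import cv2
a=cams.grab_frame("scene")["img"][130:250,240:400];b=cams.grab_frame("top")["img"][150:270,110:270]
import numpy as np
cv2.imwrite("pics/pre.png",np.hstack([cv2.resize(a,(400,300)),cv2.resize(b,(400,300))]))
E
```

```text
t 2.2 pos [447.8 243.9 130.4] yaxis 74.92 tilt [-0.0041 -0.0017 -1.    ] units [-0.188 -0.045  3.854] twist 0.025 gap 0.998 ff 0.0 F [-0.1  0.  -0.5] q [ 0.41  0.44  1.85  0.    0.86 -0.9 ]
```

View pics/pre.png

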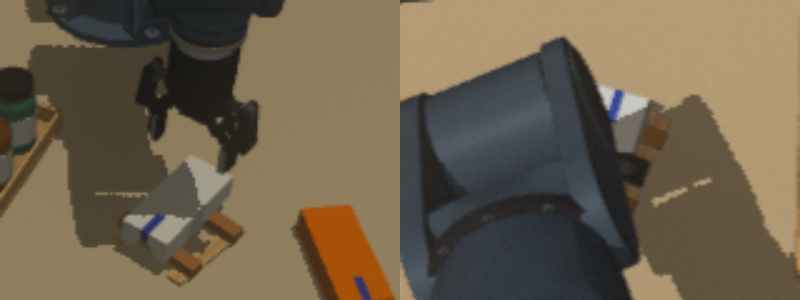

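The scene crop shows the open fingers above the block, aligned across its width at mid-length (about (195,120)). I'll correct the small offset and go down.

Call:
{"op": "play_rows", "data": {
  "targets": [
    {"translation": [-0.19,-0.05,0],"twist": 0.02,"claw": 1},
    {"translation": [0,0,0],"twist": 0,"claw": 1},
    {"translation": [0,0,0.5],"twist": 0,"claw": 1},
    {"translation": [0,0,0.5],"twist": 0,"claw": 1},
    {"translation": [0,0,0.5],"twist": 0,"claw": 1},
    {"translation": [0,0,0],"twist": 0,"claw": 1},
    {"translation": [0,0,0],"twist": 0,"claw": 1},
    {"translation": [0,0,0],"twist": 0,"claw": 1}
  ]
}}

```text
clock: 2.97
tool_pos: [454.0, 241.9, 96.3]
tool_rot: [0.132, 0.991, 0.0, 0.001]
ft_force: [0.3, 0.1, 0.8]
finger_gap: 0.999
finger_force: 0.0
```

```bash
python3 go.py 451.6 241.4 34 74.77
```

```text
t 2.97 pos [454.  241.9  96.3] yaxis 74.79 tilt [ 1.2e-03  5.0e-04 -1.0e+00] units [ 0.09  -0.045  2.491] twist 0.003 gap 0.999 ff 0.0 F [0.3 0.1 0.8] q [ 0.4   0.5   1.86 -0.    0.78 -0.91]
```

Call:
{"op": "play_rows", "data": {
  "targets": [
    {"translation": [0.09,-0.04,0.4],"twist": 0,"claw": 1},
    {"translation": [0,0,0.4],"twist": 0,"claw": 1},
    {"translation": [0,0,0.4],"twist": 0,"claw": 1},
    {"translation": [0,0,0.4],"twist": 0,"claw": 1},
    {"translation": [0,0,0.4],"twist": 0,"claw": 1},
    {"translation": [0,0,0.3],"twist": 0,"claw": 1},
    {"translation": [0,0,0.2],"twist": 0,"claw": 1},
    {"translation": [0,0,0],"twist": 0,"claw": 1},
    {"translation": [0,0,0],"twist": 0,"claw": 1},
    {"translation": [0,0,0],"twist": 0,"claw": 1}
  ]
}}

```text
clock: 3.8
tool_pos: [451.3, 241.4, 33.1]
tool_rot: [0.132, 0.991, 0.0, 0.0]
ft_force: [-1.4, -0.9, 0.9]
finger_gap: 1.0
finger_force: 0.0
```

```bash
python3 go.py 451.6 241.4 34 74.77; python3 - <<'E'
from cell import cams
import cv2
a=cams.grab_frame("scene")["img"][160:250,260:380]
cv2.imwrite("pics/dn.png",cv2.resize(a,(800,600),interpolation=cv2.INTER_CUBIC))
E
```

```text
t 3.8 pos [451.3 241.4  33.1] yaxis 74.79 tilt [ 5.e-04  2.e-04 -1.e+00] units [-0.013  0.003 -0.037] twist 0.004 gap 1.0 ff 0.0 F [-1.4 -0.9  0.9] q [ 0.4   0.61  1.89 -0.    0.64 -0.91]
```

View pics/dn.png

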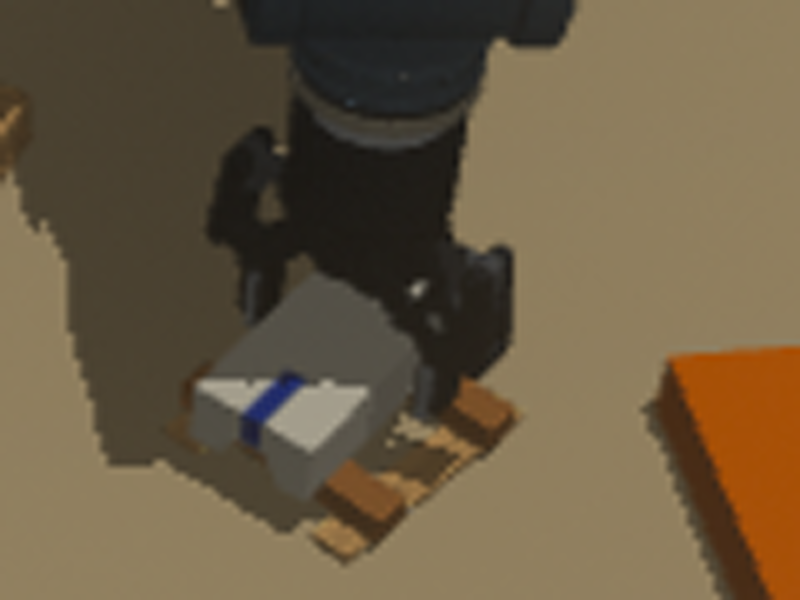

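The fingers straddle the block at mid-length, with the right fingertip at about (430,400) in the crop, between the battens. Closing now.

Call:
{"op": "play_rows", "data": {
  "targets": [
    {"translation": [0,0,0],"twist": 0,"claw": 0},
    {"translation": [0,0,0],"twist": 0,"claw": 0},
    {"translation": [0,0,0],"twist": 0,"claw": 0},
    {"translation": [0,0,0],"twist": 0,"claw": 0},
    {"translation": [0,0,0],"twist": 0,"claw": 0},
    {"translation": [0,0,0],"twist": 0,"claw": 0},
    {"translation": [0,0,0],"twist": 0,"claw": 0},
    {"translation": [0,0,0],"twist": 0,"claw": 0}
  ],
  "squeeze": 60
}}

```text
clock: 4.52
tool_pos: [451.2, 241.3, 33.5]
tool_rot: [0.132, 0.991, 0.0, 0.0]
ft_force: [-1.9, -2.3, 7.4]
finger_gap: 0.74
finger_force: 66.3
```

Call:
{"op": "play_rows", "data": {
  "targets": [
    {"translation": [0,0,-0.2],"twist": 0,"claw": 0},
    {"translation": [0,0,-0.4],"twist": 0,"claw": 0},
    {"translation": [0,0,-0.4],"twist": 0,"claw": 0},
    {"translation": [0,0,-0.5],"twist": 0,"claw": 0},
    {"translation": [0,0,-0.5],"twist": 0,"claw": 0},
    {"translation": [0,0,0],"twist": 0,"claw": 0}
  ]
}}

```text
clock: 5.02
tool_pos: [452.2, 241.9, 85.5]
tool_rot: [0.132, 0.991, 0.001, 0.002]
ft_force: [-0.5, 0.1, -3.5]
finger_gap: 0.739
finger_force: 67.5
```

```bash
python3 go.py 451.6 241.4 250 74.77
```

```text
t 5.02 pos [452.2 241.9  85.5] yaxis 74.79 tilt [ 0.0037  0.0016 -1.    ] units [-3.000e-03 -7.000e-03 -6.579e+00] twist 0.004 gap 0.739 ff 67.47379392385483 F [-0.5  0.1 -3.5] q [ 0.4   0.51  1.87  0.    0.75 -0.91]
```

Call:
{"op": "play_rows", "data": {
  "targets": [
    {"translation": [0,0,-0.6],"twist": 0,"claw": 0},
    {"translation": [0,0,-0.6],"twist": 0,"claw": 0},
    {"translation": [0,0,-0.6],"twist": 0,"claw": 0},
    {"translation": [0,0,-0.6],"twist": 0,"claw": 0},
    {"translation": [0,0,-0.6],"twist": 0,"claw": 0},
    {"translation": [0,0,-0.6],"twist": 0,"claw": 0},
    {"translation": [0,0,-0.6],"twist": 0,"claw": 0},
    {"translation": [0,0,-0.6],"twist": 0,"claw": 0},
    {"translation": [0,0,-0.6],"twist": 0,"claw": 0},
    {"translation": [0,0,-0.6],"twist": 0,"claw": 0},
    {"translation": [0,0,-0.4],"twist": 0,"claw": 0},
    {"translation": [0,0,0],"twist": 0,"claw": 0}
  ]
}}

```text
clock: 6.02
tool_pos: [451.6, 241.6, 244.5]
tool_rot: [0.132, 0.991, 0.001, 0.001]
ft_force: [0.7, -0.8, -3.3]
finger_gap: 0.74
finger_force: 68.2
```

```bash
python3 go.py 485.1 -289.2 250 74.01
```

```text
t 6.02 pos [451.6 241.6 244.5] yaxis 74.8 tilt [ 0.0028  0.0011 -1.    ] units [ -6.86  -20.137  -0.239] twist 0.131 gap 0.74 ff 68.21893617510796 F [ 0.7 -0.8 -3.3] q [ 0.4   0.28  1.75 -0.    1.11 -0.91]
```

Call:
{"op": "play_rows", "data": {
  "targets": [
    {"translation": [-0.1,-0.3,0],"twist": 0,"claw": 0},
    {"translation": [-0.2,-0.6,0],"twist": 0,"claw": 0},
    {"translation": [-0.2,-0.6,0],"twist": 0,"claw": 0},
    {"translation": [-0.2,-0.6,0],"twist": 0,"claw": 0},
    {"translation": [-0.2,-0.6,0],"twist": 0,"claw": 0},
    {"translation": [-0.2,-0.6,0],"twist": 0,"claw": 0},
    {"translation": [-0.2,-0.6,0],"twist": 0,"claw": 0},
    {"translation": [-0.2,-0.6,0],"twist": 0,"claw": 0},
    {"translation": [-0.2,-0.6,0],"twist": 0,"claw": 0},
    {"translation": [-0.2,-0.6,0],"twist": 0,"claw": 0},
    {"translation": [-0.2,-0.6,0],"twist": 0,"claw": 0},
    {"translation": [-0.2,-0.6,0],"twist": 0,"claw": 0}
  ]
}}

```text
clock: 7.02
tool_pos: [460.5, 58.5, 241.5]
tool_rot: [0.132, 0.991, -0.0, -0.001]
ft_force: [0.3, 0.7, -4.1]
finger_gap: 0.744
finger_force: 68.1
```

Call:
{"op": "play_rows", "data": {
  "targets": [
    {"translation": [-0.2,-0.6,0],"twist": 0,"claw": 0},
    {"translation": [-0.2,-0.6,0],"twist": 0,"claw": 0},
    {"translation": [-0.2,-0.6,0],"twist": 0,"claw": 0},
    {"translation": [-0.2,-0.6,0],"twist": 0,"claw": 0},
    {"translation": [-0.2,-0.6,0],"twist": 0,"claw": 0},
    {"translation": [-0.2,-0.6,0],"twist": 0,"claw": 0},
    {"translation": [-0.2,-0.6,0],"twist": 0,"claw": 0},
    {"translation": [-0.2,-0.6,0],"twist": 0,"claw": 0},
    {"translation": [-0.2,-0.6,0],"twist": 0,"claw": 0},
    {"translation": [-0.2,-0.6,0],"twist": 0,"claw": 0},
    {"translation": [-0.2,-0.6,0],"twist": 0,"claw": 0},
    {"translation": [-0.2,-0.6,0],"twist": 0,"claw": 0}
  ]
}}

```text
clock: 8.02
tool_pos: [471.0, -130.7, 241.5]
tool_rot: [0.132, 0.991, 0.0, -0.001]
ft_force: [0.6, 0.4, -4.0]
finger_gap: 0.743
finger_force: 68.1
```

```bash
python3 go.py 485.1 -289.2 250 74.01
```

```text
t 8.02 pos [ 471.  -130.7  241.5] yaxis 74.78 tilt [-2.e-03  7.e-04 -1.e+00] units [-2.206 -5.971 -0.346] twist 0.128 gap 0.743 ff 68.07099133729935 F [ 0.6  0.4 -4. ] q [-0.37  0.24  1.81 -0.    1.09 -1.67]
```

Call:
{"op": "play_rows", "data": {
  "targets": [
    {"translation": [-0.2,-0.6,0],"twist": 0,"claw": 0},
    {"translation": [-0.2,-0.6,0],"twist": 0,"claw": 0},
    {"translation": [-0.2,-0.6,0],"twist": 0,"claw": 0},
    {"translation": [-0.2,-0.6,0],"twist": 0,"claw": 0},
    {"translation": [-0.2,-0.6,0],"twist": 0,"claw": 0},
    {"translation": [-0.2,-0.6,0],"twist": 0,"claw": 0},
    {"translation": [-0.2,-0.6,0],"twist": 0,"claw": 0},
    {"translation": [-0.2,-0.4,0],"twist": 0.13,"claw": 0},
    {"translation": [-0.1,-0.2,0],"twist": 0,"claw": 0},
    {"translation": [0,0,0],"twist": 0,"claw": 0},
    {"translation": [0,0,0],"twist": 0,"claw": 0},
    {"translation": [0,0,0],"twist": 0,"claw": 0}
  ]
}}

```text
clock: 9.02
tool_pos: [481.3, -256.0, 242.7]
tool_rot: [0.139, 0.99, 0.0, -0.0]
ft_force: [-1.0, 1.4, -4.0]
finger_gap: 0.738
finger_force: 68.1
```

```bash
python3 go.py 485.1 -289.2 180 74.01; python3 - <<'E'
from cell import cams
import cv2,pickle
f={n:cams.grab_frame(n) for n in("scene","top")};pickle.dump(f,open("f1.pkl","wb"))
a=f["scene"]["img"][80:200,90:250]
cv2.imwrite("pics/hov.png",cv2.resize(a,(800,600),interpolation=cv2.INTER_CUBIC))
E
```

```text
t 9.02 pos [ 481.3 -256.   242.7] yaxis 74.04 tilt [-3.e-04  4.e-04 -1.e+00] units [-0.512 -1.236  2.506] twist 0.005 gap 0.738 ff 68.0841176211834 F [-1.   1.4 -4. ] q [-0.57  0.34  1.67  0.    1.13 -1.87]
```

View pics/hov.png

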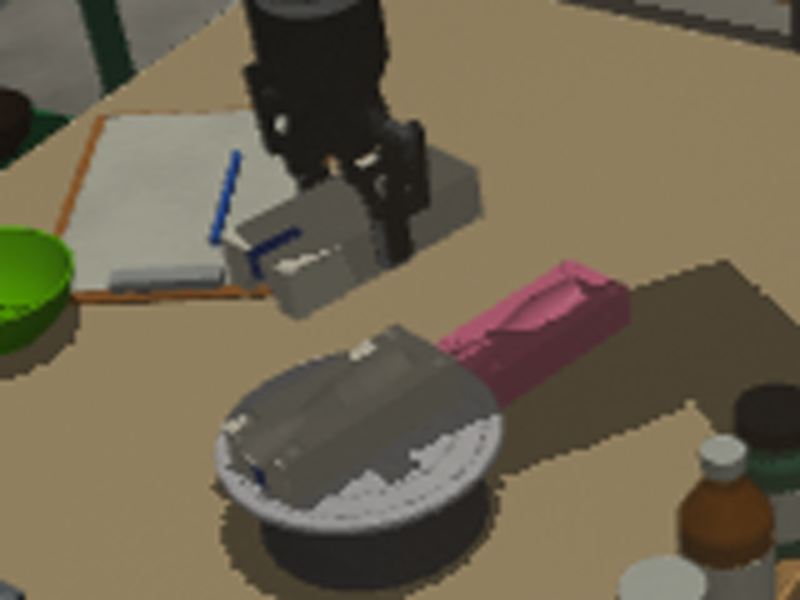

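The scene crop shows the block held level with its spout towards the same side as the lower's (upper stripe end at (255,260), lower stripe at (258,475)). The fingertips end near its bottom edge. I'll finish the sideways move and go partway down.

Call:
{"op": "play_rows", "data": {
  "targets": [
    {"translation": [-0.2,-0.4,0],"twist": 0,"claw": 0},
    {"translation": [-0.2,-0.4,0],"twist": 0,"claw": 0},
    {"translation": [-0.1,-0.4,0],"twist": 0,"claw": 0},
    {"translation": [0,0,0.4],"twist": 0,"claw": 0},
    {"translation": [0,0,0.4],"twist": 0,"claw": 0},
    {"translation": [0,0,0.4],"twist": 0,"claw": 0},
    {"translation": [0,0,0.4],"twist": 0,"claw": 0},
    {"translation": [0,0,0.4],"twist": 0,"claw": 0},
    {"translation": [0,0,0.4],"twist": 0,"claw": 0},
    {"translation": [0,0,0.4],"twist": 0,"claw": 0},
    {"translation": [0,0,0],"twist": 0,"claw": 0},
    {"translation": [0,0,0],"twist": 0,"claw": 0}
  ]
}}

```text
clock: 10.12
tool_pos: [485.0, -288.7, 172.3]
tool_rot: [0.139, 0.99, 0.0, -0.0]
ft_force: [-0.8, 0.5, -4.1]
finger_gap: 0.739
finger_force: 67.9
```

Call:
{"op": "play_rows", "data": {
  "targets": [
    {"translation": [0,0,0],"twist": 0,"claw": 0},
    {"translation": [0,0,0],"twist": 0,"claw": 0},
    {"translation": [0,0,0],"twist": 0,"claw": 0}
  ]
}}

```text
clock: 10.37
tool_pos: [485.4, -289.1, 173.4]
tool_rot: [0.139, 0.99, -0.0, 0.0]
ft_force: [-0.1, -0.1, -4.7]
finger_gap: 0.74
finger_force: 67.9
```

```bash
python3 go.py 485.1 -289.2 131 74.01; python3 - <<'E'
from cell import cams
import cv2,pickle,numpy as np
from h import *
f={n:cams.grab_frame(n) for n in("scene","top")};pickle.dump(f,open("f2.pkl","wb"))
f0=pickle.load(open("f0.pkl","rb"))
def box(c,yaw,z):
    y=np.radians(yaw);R=np.array([[np.cos(y),-np.sin(y)],[np.sin(y),np.cos(y)]])
    return np.c_[np.array([[75,32],[75,-32],[-75,-32],[-75,32]])@R.T+c,np.full(4,z)]
from cell import r
s=r.sense()["tool_pos"];S=7
cr=[]
for g,bs in((f0["scene"],[((485.5,-289.1),-16,109),((451.6,241.4),-15.2,56)]),(f["scene"],[((485.5,-289.1),-16,109),(s[:2]+[.4,.1],-16,s[2]-11.5),(s[:2]+[.4,.1],-16,s[2]+22.5)])):
    im=cv2.resize(g["img"],None,fx=S,fy=S,interpolation=cv2.INTER_CUBIC)
    for b in bs: cv2.polylines(im,[((proj(g,box(*b))+.5)*S).round().astype(int)],True,(0,0,255),1)
    cr.append(im)
a=cr[0][140*S:200*S,125*S:200*S];b=cr[1][110*S:190*S,125*S:200*S];c=cr[0][185*S:245*S,275*S:350*S]
o=np.zeros((600,800,3),np.uint8)
o[:280,:350]=cv2.resize(a,(350,280));o[300:580,:350]=cv2.resize(c,(350,280));o[:480,350:800]=cv2.resize(b,(450,480))
cv2.imwrite("pics/ov.png",o)
E
```

```text
t 10.37 pos [ 485.4 -289.1  173.4] yaxis 74.01 tilt [ 9.e-04 -7.e-04 -1.e+00] units [ 0.011 -0.007  1.695] twist 0.001 gap 0.74 ff 67.92600899934769 F [-0.1 -0.1 -4.7] q [-0.62  0.46  1.68 -0.    1.   -1.91]
```

View pics/ov.png

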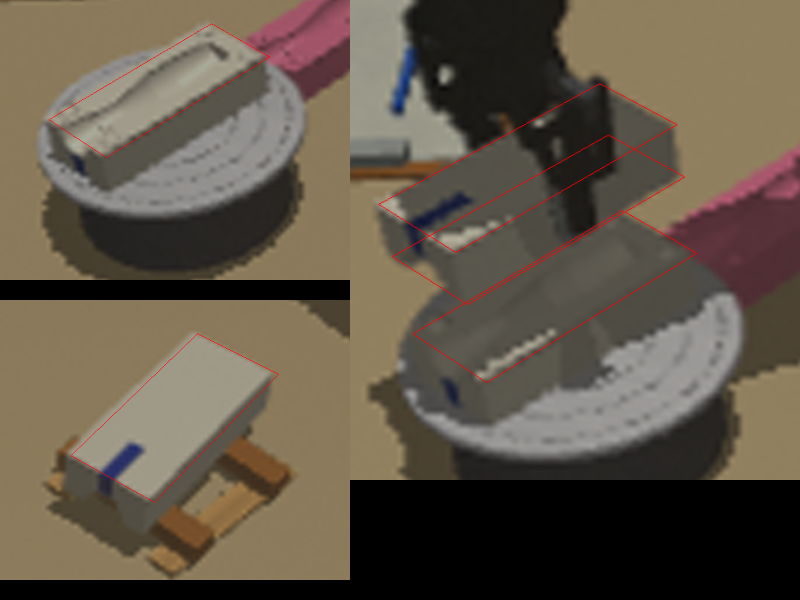

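The overlays of the measured faces agree with both halves in the scene view to about a pixel, including the held block. I'll descend slowly.

Call:
{"op": "play_rows", "data": {
  "targets": [
    {"translation": [0,0,0.3],"twist": 0,"claw": 0},
    {"translation": [0,0,0.3],"twist": 0,"claw": 0},
    {"translation": [0,0,0.3],"twist": 0,"claw": 0},
    {"translation": [0,0,0.2],"twist": 0,"claw": 0},
    {"translation": [0,0,0.2],"twist": 0,"claw": 0},
    {"translation": [0,0,0.1],"twist": 0,"claw": 0},
    {"translation": [0,0,0.1],"twist": 0,"claw": 0},
    {"translation": [0,0,0.1],"twist": 0,"claw": 0},
    {"translation": [0,0,0],"twist": 0,"claw": 0},
    {"translation": [0,0,0],"twist": 0,"claw": 0},
    {"translation": [0,0,0],"twist": 0,"claw": 0},
    {"translation": [0,0,0],"twist": 0,"claw": 0}
  ]
}}

```text
clock: 11.47
tool_pos: [485.2, -289.0, 133.0]
tool_rot: [0.139, 0.99, -0.0, 0.0]
ft_force: [-0.0, 0.1, -4.0]
finger_gap: 0.74
finger_force: 68.1
```

```bash
python3 go.py 485.1 -289.2 131 74.01; python3 - <<'E'
from cell import cams
import cv2,pickle,numpy as np
g=cams.grab_frame("scene");pickle.dump(g,open("f3.pkl","wb"))
cv2.imwrite("pics/fin.png",cv2.resize(g["img"][125:200,120:220],(800,600),interpolation=cv2.INTER_CUBIC))
E
```

```text
t 11.47 pos [ 485.2 -289.   133. ] yaxis 74.01 tilt [ 3.e-04 -2.e-04 -1.e+00] units [ 0.003 -0.01   0.081] twist 0.0 gap 0.74 ff 68.09159338474274 F [-0.   0.1 -4. ] q [-0.62  0.52  1.71 -0.    0.92 -1.91]
```

View pics/fin.png

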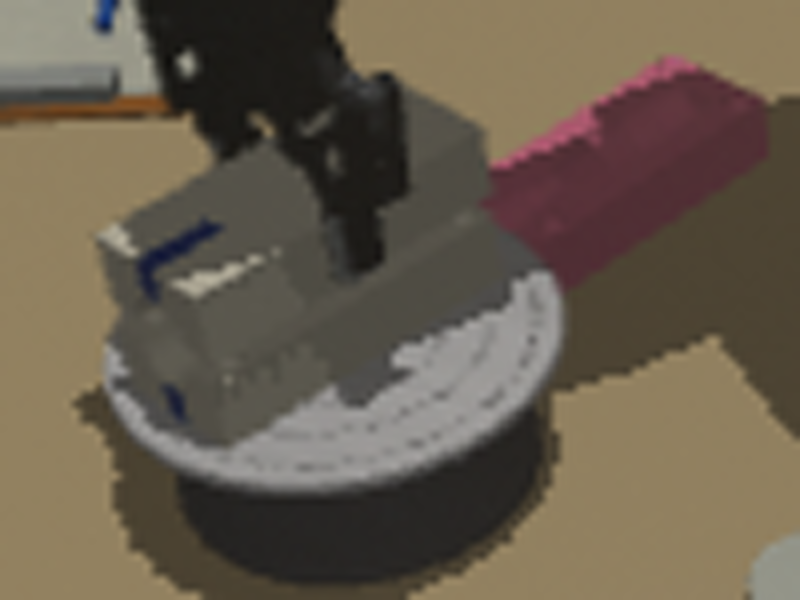

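The upper sits over the lower with its edges parallel, both stripes are at the near-left end, and there is a narrow band of daylight between the faces. I'll lower it 2 mm, let it settle and hand in.

Call:
{"op": "play_rows", "data": {
  "targets": [
    {"translation": [0,0,0.08],"twist": 0,"claw": 0},
    {"translation": [0,0,0],"twist": 0,"claw": 0},
    {"translation": [0,0,0],"twist": 0,"claw": 0},
    {"translation": [0,0,0],"twist": 0,"claw": 0},
    {"translation": [0,0,0],"twist": 0,"claw": 0},
    {"translation": [0,0,0],"twist": 0,"claw": 0}
  ]
}}

```text
clock: 12.02
tool_pos: [485.2, -288.9, 130.8]
tool_rot: [0.139, 0.99, -0.0, 0.0]
ft_force: [0.6, 0.4, -4.2]
finger_gap: 0.739
finger_force: 68.1
```

```bash
python3 go.py 485.1 -289.2 131 74.01; python3 -c "
from cell import job
print(job.finish_job())"
```

```text
t 12.02 pos [ 485.2 -288.9  130.8] yaxis 74.01 tilt [ 1.e-04 -0.e+00 -1.e+00] units [-0.    -0.011 -0.008] twist 0.0 gap 0.739 ff 68.09067383408546 F [ 0.6  0.4 -4.2] q [-0.62  0.52  1.71 -0.    0.91 -1.91]
the job is handed in; nothing more can be done
None
```

I handed the job in at about 12 s with the loose half gripped above its mate: level, spout over spout, about 10 mm between the faces by my measurements; no verdict was returned.

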